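# Set out the seasonings on the noodle serving board

## Task

Set the serving board for the noodles: first stand the soy bottle in the middle of the slate coaster and the blue cup in the middle of the cork coaster; only when both are there, stand the yellow tin on the board exactly halfway between the two coasters, and last of all put the red tin centred on top of the yellow one. Everything stands upright, is set down and not dropped, and the green tin, pepper mill and white dish stay where they are.

Things in the scene. Friction and masses are not known exactly. Their poses are not given: they have to be found in the camera images.
- bottle: Small soy-sauce bottle, dark brown with a pale band and an orange cap. Stands on the worktop (z = 0), as do all loose things, in a shuffled arc near the robot. Body 54 mm in diameter, straight-sided to 54 mm high, then a shoulder; cap 30 mm in diameter from 63 to 80 mm (the top); 0.2 kg. Origin: centre of the underside, z up.
- cup: Blue ceramic tea cup without a handle, empty, open at the top, round: 58 mm outer diameter from 15 mm up to the rim (52 mm at the foot), 65 mm tall, wall 4 mm, about 0.16 kg. Origin: centre of the underside, z up.
- yellow_tin: Round yellow spice tin with a flat top and a thin steel band, 62 mm in diameter, 60 mm tall, about 0.15 kg. Origin: centre of the underside, z up.
- red_tin: Smaller round red spice tin with a flat top and a thin steel band, 52 mm in diameter, 40 mm tall, about 0.15 kg. Origin: centre of the underside, z up.
- board: Flat brown wooden serving board beyond the loose things, fixed, 350 mm long (its y axis, across the robot's view, turned up to 0.2 rad), 130 mm wide (x axis), 12 mm thick; the coasters lie on its centre line, 118 mm either side of its middle. Origin: centre of its underside; the point halfway between the coasters is straight above it, on bare wood at z = 12 mm.
- slate: Square dark grey slate coaster, 90 x 90 mm, 5 mm thick, fixed on one half of the serving board (which half varies). Origin: centre of its underside, 12 mm above the worktop; its top is 17 mm above the worktop.
- cork: Round pale tan cork coaster, 90 mm in diameter, 5 mm thick, fixed on the other half of the serving board. Origin: centre of its underside, 12 mm above the worktop; its top is 17 mm above the worktop.
- green_tin: Bystander: round green spice tin, 62 mm in diameter, 60 mm tall, loose among the other things. Stays where it is. Origin: centre of the underside.
- mill: Bystander: turned dark wood pepper mill, 48 mm in diameter at its foot, 124 mm tall, loose among the other things. Stays where it is. Origin: centre of the underside.
- dish: Bystander: small empty white dish, 80 mm in diameter at the rim, 28 mm tall, loose. Stays where it is. Origin: centre of the underside. (Fixed and unlisted: noodle bowl 75 mm tall and chopping board beyond x = 0.77 m, jug 120 mm tall at x 0.76, y 0.56 m, appliances up to 0.33 m tall beyond 0.58 m to either side.)
Mind the look-alikes: they are no part of the job. What is meant by the bottle is not pink or purple, and is the smaller of those in its own colour.

How it is judged:
By the outcome, as a careful person would: the job done as asked, in the order asked, and still so for the second after the job is handed in, with the robot touching nothing.
It also fails if it takes over 112 s, if anything falls off the work surface, if the arm or the gripper's body presses on something with over 40 N, if the wrist force passes 120 N, or if a joint passes its speed limit or range.

## Robot

A 7-joint arm with a two-finger parallel gripper is mounted at the origin on the work surface. World frame = base frame: x ahead of the robot, y to its left, z up, the work surface at z = 0. Lengths are in m, angles in degrees, forces in N, time in s.
With the tool pointing down it reaches from about 0.425 to 0.875 m from the base axis. Payload 4.7 kg.
Tool frame: the origin (TCP) lies midway between the tips of the shut fingers; the grasp point (between the pads) lies 19 mm behind it (env.grip_point_offset is the distance from the TCP to the grasp point, in m); z points along the fingers, y is the line along which they close (so a half turn about z gives the same grasp; the last joint's range is limited). The gripper opens to 87 mm and grips with 3 to 60 N. Pads are 19 mm wide; open, the fingers measure 117 mm over their backs; the gripper's body (75 mm by 190 mm) begins 51 mm behind the grasp point.
Start: joints at [73.344, 18.392, -4.016, 83.108, 1.295, 78.541, -3.26], TCP at [0.195, -0.62, 0.184] pointing down, gripper open.
Joint ranges: [-163.93, 163.93], [-17.29, 119.83], [-79.2, 71.16], [3.27, 140.29], [-89.18, 269.18], [5.43, 117.66], [-154.24, 154.24]. Speed limits (degrees/s): [147.25, 147.25, 180, 180, 180, 180, 180].

## Interface

Orientations are given as [roll, pitch, yaw] about the fixed x, y, z axes, in that order (R = Rz(yaw) Ry(pitch) Rx(roll)).
In Python, from cell import env gives the robot as it stands.
- The arm moves only by the shell command python3 -m jog 'ROWS' [FORCE]. ROWS is JSON, a list of rows, each a list of 7 numbers: the shift along the tool's x, y, z in m, then the turn, a rotation vector about the tool's x, y, z in rad, then the finger opening in m, from 0 to 0.087. A call has 1 to 12 rows; each row shifts and turns the commanded pose from where the row before left it, along the tool's axes as they then stand; what a row does not reach is not made up. A row lasts 1/12 s, in which the tool goes at most 41.7 mm and 7.16 degrees, less where a joint would pass 70% of its speed; a pose out of reach is approached as far as the arm can. A call is refused whole if a number of a shift passes 0.0417 or a number of a turn 0.125, either way. A call with a gripper value outside its range is refused whole. The fingers move at their own pace and stop on an object; FORCE is the grip in N (left out, the last holds). Time passes only in rows, so rows that do not move let the fingers close. It gives the time, the measured TCP pose, the force, the opening and the grip force at its end, in the units of the state.
- env.get_obs(): the state, without advancing time (a new reading comes with each control period).
- env.read_camera(name): name is "scene" or "top" or "wrist"; returns the picture (400x640x3 uint8, blue, green, red); there is no depth.
- env.get_calibration(name): a dict with "fov_y" (degrees; the focal length in pixels is half the picture's height over the tangent of half this angle, whatever the lens; pixels are square), "cx", "cy" (the principal point, pixels), "pose" (4x4, takes a point from camera to world coordinates). Camera axes: x right, y up, looking along -z (the intrinsics and any distortion apply to the point x, -y, -z); pixel columns grow to the right and rows downward; lengths in m; the calibration is good to about 2 mm. The wrist camera is an equidistant fisheye: a pixel r from the principal point sees the ray r / f radians off the axis. A picture is of the moment at which its call begins: read the wrist's pose just before it. get_calibration takes no time and is no camera call; for the wrist camera it gives the pose at the moment of the call.
- env.sign_off(): hands the job in; it is judged then, once.
The state is a dict: "time_s": time; "qpos": joint angles; "joint_velocities": joint speeds; "effort": joint torques, N m; "tool_pos": TCP position; "tool_rot": TCP orientation; "force": force on the tool from outside, world axes, zero at the start; "wrist_torque": the same for the moment, N m; "grip_width": finger opening in m; "grasp_force": force on a finger pad.
Only numpy, scipy, OpenCV 4.12 (cv2) and the standard library are available. Lean on these libraries where they do the work, as an engineer would, in place of code of your own. Each camera call takes 0.05 s, during which the arm holds its last target. There are 200 camera calls.

## Working session

There is one attempt and no reset: what is moved stays moved. The work goes in short steps, Python scripts to look and compute and a shell command to move; the robot and the scene stay as the last step left them, time stands still between calls to the robot, and variables do not carry over. Pictures are saved under pics/ and viewed, at most 14 in all, crops included, and the job is handed in when it is done.

```bash
mkdir -p pics; ls
cat > h.py <<'E'
import numpy as np, cv2
from cell import env
def save(n,f): 
    im=env.read_camera(n); cv2.imwrite(f,im); return im
E
python3 - <<'E'
from h import *
for n in("scene","top"):
    print(n,env.get_calibration(n)); save(n,f"pics/{n}0.png")
o=env.get_obs(); print(o['tool_pos'],o['tool_rot'],o['time_s'],env.grip_point_offset,env.get_calibration("wrist"))
E
```

```text
pics
scene {'fov_y': 47.16364914550881, 'cx': 321.05763007646385, 'cy': 202.53347069115043, 'pose': array([[-0.69823467, -0.44000293,  0.564682  ,  1.16257314],
       [ 0.71577198, -0.41612357,  0.56081339,  0.71069342],
       [-0.01178204,  0.79576291,  0.60549367,  0.7920509 ],
       [ 0.        ,  0.        ,  0.        ,  1.        ]])}
top {'fov_y': 51.81976559986666, 'cx': 319.1217149584455, 'cy': 200.9918039857106, 'pose': array([[-2.01906961e-02,  9.85873170e-01, -1.66272152e-01,
         2.68130637e-01],
       [-9.99796143e-01, -1.98949347e-02,  3.44433943e-03,
         1.84656463e-02],
       [ 8.77082169e-05,  1.66307800e-01,  9.86073886e-01,
         1.28411137e+00],
       [ 0.00000000e+00,  0.00000000e+00,  0.00000000e+00,
         1.00000000e+00]])}
[ 0.19484263 -0.61953362  0.18278076] [-1.79903890e+02  5.04016743e-03  1.74630261e+01] 0.1 0.0187 {'fov_y': 65.70646984690485, 'cx': 319.3095711669437, 'cy': 198.80381904168544, 'pose': array([[ 0.30007858,  0.91560789,  0.26760985,  0.26915591],
       [-0.9539131 ,  0.28850678,  0.0825448 , -0.59593475],
       [-0.00162859, -0.28004647,  0.95998506,  0.38354507],
       [ 0.        ,  0.        ,  0.        ,  1.        ]])}
```

View pics/top0.png

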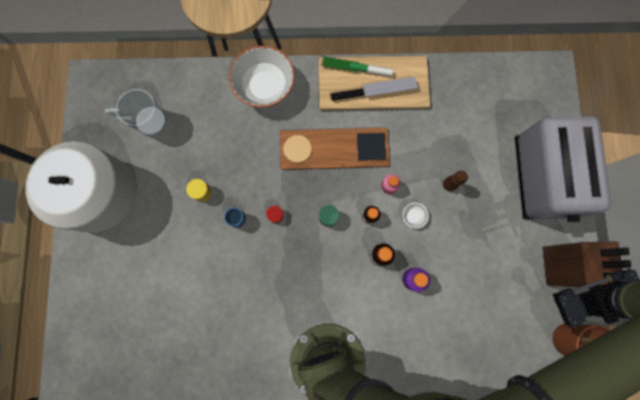

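View pics/scene0.png

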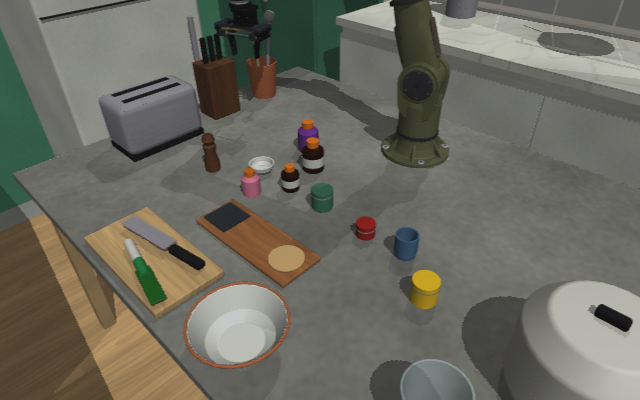

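The top view shows the small brown bottle at (372,214), with the larger brown one at (384,254), pink (391,184) and purple (417,280) as decoys. The red tin is at (275,214), cup (235,218), yellow (197,190), green (329,215), dish (415,215) and mill (455,181). On the board, slate is at (371,147) and cork at (297,149). The scene view agrees with this. Next I'll raise the wrist camera over the middle.

```bash
python3 -m jog '[[0,0,-0.04,0,0,0.1,0.087],[0,0,-0.04,0,0,0.1,0.087],[0,0,-0.04,0,0,0.105,0.087],[0.018,-0.036,0,0,0,0,0.087],[0.018,-0.036,0,0,0,0,0.087],[0.018,-0.036,0,0,0,0,0.087],[0.018,-0.036,0,0,0,0,0.087],[0.018,-0.036,0,0,0,0,0.087],[0.018,-0.036,0,0,0,0,0.087],[0.018,-0.036,0,0,0,0,0.087],[0.018,-0.036,0,0,0,0,0.087]]'
python3 -m jog '[[0.018,-0.036,0,0,0,0,0.087],[0.018,-0.036,0,0,0,0,0.087],[0.018,-0.036,0,0,0,0,0.087],[0.018,-0.036,0,0,0,0,0.087],[0.018,-0.036,0,0,0,0,0.087],[0.018,-0.036,0,0,0,0,0.087],[0.018,-0.036,0,0,0,0,0.087],[0,0,0,0,0,0,0.087],[0,0,0,0,0,0,0.087],[0,0,0,0,0,0,0.087]]'
python3 - <<'E'
from h import *
print(env.get_calibration("wrist")['pose'].round(3)); save("wrist","pics/w0.png"); save("top","pics/top1.png")
E
```

```text
time_s: 1.02
tool_pos: [0.3394, -0.33, 0.3034]
tool_rot: [180.0, 0.0, -0.0]
force: [-0.3, 0.9, 0.5]
grip_width: 0.0872
grasp_force: 0.0
time_s: 1.85
tool_pos: [0.4647, -0.0807, 0.3034]
tool_rot: [180.0, 0.1, -0.0]
force: [0.1, -0.6, -0.2]
grip_width: 0.0869
grasp_force: 0.0
[[-0.     0.96   0.281  0.543]
 [-1.    -0.001  0.    -0.08 ]
 [ 0.001 -0.281  0.96   0.504]
 [ 0.     0.     0.     1.   ]]
```

View pics/w0.png

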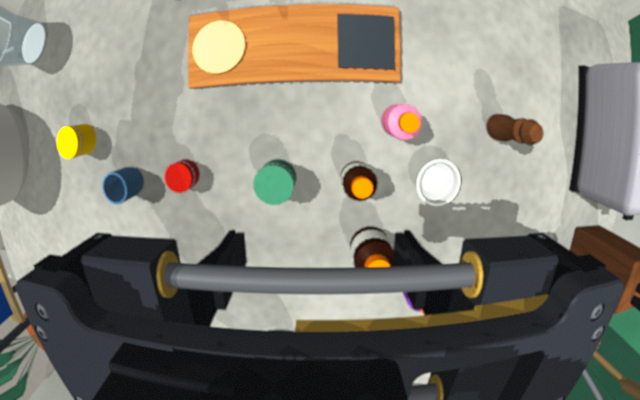

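The wrist view shows bottle cap (360,186), cup (123,185), red (181,176), yellow (76,141), green (275,182), dish (438,182), cork (218,46) and slate (366,41), so everything needed is visible. I'll take a second view further left.

```bash
python3 -m jog '[[0,-0.04,0,0,0,0,0.087],[0,-0.04,0,0,0,0,0.087],[0,-0.04,0,0,0,0,0.087],[0,-0.04,0,0,0,0,0.087],[0,-0.04,0,0,0,0,0.087],[0,-0.02,0,0,0,0,0.087],[0,0,0,0,0,0,0.087],[0,0,0,0,0,0,0.087],[0,0,0,0,0,0,0.087]]'
cat >> h.py <<'E'
def snap(n,f):
    c=env.get_calibration(n); im=save(n,f); np.savez(f[:-3]+"npz",**c); return im,c
def load(f):
    return cv2.imread(f), dict(np.load(f[:-3]+"npz"))
def ray(c,p,fish):
    p=np.atleast_2d(np.asarray(p,float)); f=200/np.tan(np.radians(float(c['fov_y']))/2)
    d=(p-[float(c['cx']),float(c['cy'])])/f
    if fish:
        r=np.linalg.norm(d,axis=1,keepdims=True)+1e-12; d=d/r*np.sin(r); z=np.cos(r)
    else: z=np.ones((len(d),1))
    v=np.hstack([d[:,:1],-d[:,1:],-z])@c['pose'][:3,:3].T
    return c['pose'][:3,3], v/np.linalg.norm(v,axis=1,keepdims=True)
def plane(c,p,h,fish):
    o,v=ray(c,p,fish); return o+v*((h-o[2])/v[:,2:])
HSV={'red':[(0,150,80),(6,255,255)],'yellow':[(25,150,120),(34,255,255)],'cup':[(98,110,40),(118,255,255)],
 'green':[(70,60,40),(90,255,200)],'cap':[(8,200,150),(18,255,255)],'cork':[(17,60,170),(30,150,255)],'slate':[(90,20,30),(125,110,85)]}
def blobs(im,k,amin=60):
    hsv=cv2.cvtColor(im,cv2.COLOR_BGR2HSV); m=cv2.inRange(hsv,*map(np.array,HSV[k]))
    m=cv2.morphologyEx(m,cv2.MORPH_CLOSE,np.ones((5,5)))
    cs,_=cv2.findContours(m,cv2.RETR_EXTERNAL,cv2.CHAIN_APPROX_NONE)
    return sorted([q[:,0,:] for q in cs if cv2.contourArea(q)>amin],key=lambda q:-cv2.contourArea(q))
def centre(c,q,h,R,fish):
    """top-rim centre of an upright cylinder of radius R, top at h, from its silhouette"""
    P=plane(c,q,h,fish)[:,:2]; o=c['pose'][:2,3]; u=P.mean(0)-o; u/=np.linalg.norm(u); n=np.array([-u[1],u[0]])
    s=P@n; w=np.ptp(s); return u*((P@u).max()-R)+n*(s.max()+s.min())/2, w
def tri(o1,v1,o2,v2):
    A=np.stack([v1,-v2],1); t=np.linalg.lstsq(A,o2-o1,rcond=None)[0]
    a,b=o1+t[0]*v1,o2+t[1]*v2; return (a+b)/2,np.linalg.norm(a-b)
E
cat > m.py <<'E'
from h import *
import sys
V=[load(f) for f in sys.argv[1:3]]
for k in HSV:
    for (im,c) in V:
        for q in blobs(im,k): print(k,q.mean(0).round(0),cv2.boundingRect(q),cv2.contourArea(q), plane(c,q.mean(0),.05,1)[0].round(3))
E
python3 - <<'E'
from h import *
snap("wrist","pics/w1.png")
E
python3 - <<'E'
from h import *
import numpy as np
# recreate calib for w0 not saved: print tool pose
print(env.get_calibration('wrist')['pose'].round(4))
E
```

```text
time_s: 2.7
tool_pos: [0.4656, 0.1374, 0.3035]
tool_rot: [179.9, 0.0, -0.2]
force: [-0.8, -0.4, -0.2]
grip_width: 0.0872
grasp_force: 0.0
[[-4.600e-03  9.599e-01  2.804e-01  5.435e-01]
 [-1.000e+00 -4.700e-03 -5.000e-04  1.378e-01]
 [ 9.000e-04 -2.804e-01  9.599e-01  5.042e-01]
 [ 0.000e+00  0.000e+00  0.000e+00  1.000e+00]]
```

View pics/w1.png

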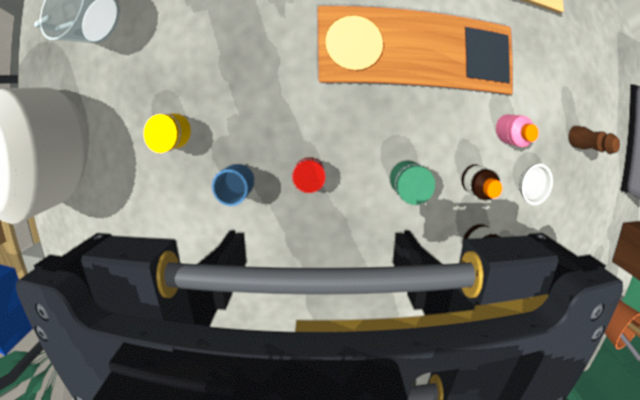

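The second view has yellow (163,133), cup (233,186), red (309,175), bottle cap (491,188), cork (354,42) and slate (488,54).

```bash
python3 - <<'E'
from h import *
c=dict(np.load("pics/w1.npz")); P=c['pose'].copy(); 
P[:3]=[[0,.9598,.2807,.543],[-1,-.0005,0,-.080],[.0009,-.2807,.9598,.504]]
c['pose']=P; np.savez("pics/w0.npz",**c)
E
python3 m.py pics/w0.png pics/w1.png
```

```text
red [181. 175.] (165, 160, 34, 33) 752.0 [0.45  0.141 0.05 ]
red [309. 176.] (293, 159, 32, 34) 798.0 [0.447 0.154 0.05 ]
yellow [ 67. 142.] (57, 126, 21, 33) 505.0 [0.522 0.395 0.05 ]
yellow [160. 133.] (144, 114, 33, 39) 961.5 [0.522 0.391 0.05 ]
cup [122. 184.] (103, 168, 40, 35) 959.0 [0.437 0.264 0.05 ]
cup [  3. 304.] (0, 285, 12, 39) 200.0 [0.061 0.926 0.05 ]
cup [  9. 308.] (0, 265, 32, 91) 1707.5 [0.059 1.106 0.05 ]
cup [233. 184.] (213, 165, 40, 40) 1157.5 [0.435 0.272 0.05 ]
green [625. 343.] (598, 307, 42, 76) 2070.5 [-0.122 -1.164  0.05 ]
green [275. 182.] (253, 160, 43, 45) 1395.5 [ 0.436 -0.012  0.05 ]
green [608. 384.] (585, 357, 51, 43) 812.0 [-0.372 -1.249  0.05 ]
green [ 10. 364.] (0, 351, 28, 34) 410.0 [-0.292  1.181  0.05 ]
green [581. 391.] (565, 374, 32, 26) 389.5 [-0.317 -1.027  0.05 ]
green [635.  39.] (629, 16, 11, 46) 347.0 [ 0.789 -0.799  0.05 ]
green [ 15. 389.] (0, 373, 28, 27) 275.0 [-0.516  1.338  0.05 ]
green [612. 373.] (566, 336, 74, 64) 2972.0 [-0.296 -0.989  0.05 ]
green [413. 182.] (390, 161, 45, 44) 1393.0 [ 0.437 -0.007  0.05 ]
green [ 27. 382.
[... 688 characters left out ...]
11. 329.] (0, 234, 623, 166) 41592.5 [ 0.157 -0.064  0.05 ]
slate [318. 267.] (166, 246, 305, 40) 764.5 [ 0.292 -0.077  0.05 ]
slate [385.  48.] (370, 24, 24, 44) 487.5 [ 0.639 -0.175  0.05 ]
slate [434. 293.] (408, 288, 56, 20) 173.5 [ 0.23  -0.291  0.05 ]
slate [208. 293.] (179, 287, 52, 20) 146.0 [0.231 0.123 0.05 ]
slate [319. 331.] (0, 234, 622, 166) 42493.5 [0.152 0.139 0.05 ]
slate [487.  55.] (466, 28, 43, 54) 1820.5 [ 0.648 -0.129  0.05 ]
slate [318. 267.] (166, 243, 305, 43) 811.0 [0.293 0.14  0.05 ]
slate [208. 293.] (179, 288, 52, 21) 179.5 [0.232 0.343 0.05 ]
slate [435. 293.] (409, 287, 54, 21) 177.5 [ 0.229 -0.075  0.05 ]
slate [ 8. 79.] (0, 76, 17, 7) 77.5 [0.689 0.824 0.05 ]
```

```bash
cat > m2.py <<'E'
from h import *
HSV.update(yellow=[(22,120,60),(36,255,255)],red=[(0,130,60),(8,255,255)],cap=[(6,150,120),(22,255,255)],slate=[(0,0,20),(180,130,95)],board=[(8,70,90),(24,255,255)])
V=[load(f) for f in("pics/w0.png","pics/w1.png")]
def pick(im,c,k,near,amin=60):
    return min(blobs(im,k,amin),key=lambda q:np.linalg.norm(plane(c,q.mean(0),.05,1)[0,:2]-near))
def dirto(c,P): o=c['pose'][:3,3]; v=P-o; return o,v/np.linalg.norm(v)
for k,near,R,h in [('red',(.45,.15),.026,.04),('yellow',(.52,.395),.031,.06),('cup',(.436,.268),.029,.065),('green',(.436,-.01),.031,.06),('cap',(.43,-.146),.015,.08),('cork',(.65,.08),.045,.017)]:
    qs=[pick(im,c,k,near) for im,c in V]
    for it in range(4):
        r=[centre(c,q,h,R,1) for q,(im,c) in zip(qs,V)]
        P,e=tri(*dirto(V[0][1],np.append(r[0][0],h)),*dirto(V[1][1],np.append(r[1][0],h)))
        if it==0: h0=h
        h=P[2]
    r=[centre(c,q,h0,R,1) for q,(im,c) in zip(qs,V)]
    print(k,'tri',P.round(4),'gap',round(e,4),'at text h',[x[0].round(4) for x in r],'width',[round(x[1],4) for x in r])
for k,near,h in[('slate',(.64,-.15),.017),('board',(.64,-.03),.012)]:
    cs=[]
    for im,c in V:
        q=pick(im,c,k,near,1000)
        p=cv2.undistortPoints if 0 else plane(c,q,h,1)[:,:2]
        if k=='board': print('bb',cv2.boundingRect(q))
        (x,y),s,a=cv2.minAreaRect((p*1000).astype(np.float32)); cs.append((x/1000,y/1000)); print(k,round(x),round(y),np.round(s),round(a,1))
    P,e=tri(*dirto(V[0][1],np.append(cs[0],h)),*dirto(V[1][1],np.append(cs[1],h))); print(k,P.round(4),round(e,4))
E
python3 m2.py
```

```text
red tri [0.4437 0.1546 0.0368] gap 0.0004 at text h [array([0.4446, 0.1528]), array([0.4443, 0.1545])] width [np.float64(0.0492), np.float64(0.0507)]
yellow tri [0.5221 0.3853 0.0631] gap 0.0002 at text h [array([0.522 , 0.3887]), array([0.5219, 0.3872])] width [np.float64(0.0607), np.float64(0.0614)]
cup tri [0.4339 0.273  0.0618] gap 0.0006 at text h [array([0.4345, 0.2703]), array([0.4352, 0.2718])] width [np.float64(0.0524), np.float64(0.0532)]
green tri [ 0.4343 -0.0111  0.0567] gap 0.0007 at text h [array([ 0.4356, -0.0118]), array([ 0.4348, -0.0099])] width [np.float64(0.0607), np.float64(0.0607)]
cap tri [ 0.4336 -0.142   0.0752] gap 0.0004 at text h [array([ 0.4347, -0.1412]), array([ 0.4351, -0.1387])] width [np.float64(0.0314), np.float64(0.0309)]
cork tri [0.6554 0.0833 0.017 ] gap 0.0001 at text h [array([0.6554, 0.0833]), array([0.6553, 0.0833])] width [np.float64(0.0912), np.float64(0.0901)]
slate 657 -154 [86. 88.] 89.9
slate 656 -151 [87. 87.] 0.8
slate [ 0.6576 -0.1543  0.0118] 0.0003
bb (188, 4, 213, 85)
board 655 -36 [130. 348.] 0.6
bb (317, 5, 196, 90)
board 655 -34 [130. 348.] 0.5
board [ 0.656  -0.0352  0.0083] 0.0005
```

```bash
python3 -m jog '[[-0.0044,0.0396,0,0,0,0,0.076],[-0.0044,0.0396,0,0,0,0,0.076],[-0.0044,0.0396,0,0,0,0,0.076],[-0.0044,0.0396,0,0,0,0,0.076],[-0.0044,0.0396,0,0,0,0,0.076],[-0.0044,0.0396,0,0,0,0,0.076],[-0.0044,0.0396,0,0,0,0,0.076],[0,0,0.04,0,0,0,0.076],[0,0,0.04,0,0,0,0.076],[0,0,0.04,0,0,0,0.076],[0,0,0,0,0,0,0.076],[0,0,0,0,0,0,0.076]]'
python3 - <<'E'
from h import *
im,c=load("pics/w0.png")
print(plane(c,[[417,182],[461,182],[438,160],[438,204]],.028,1).round(3))
print(plane(c,[[403,122]],.05,1).round(3))
snap("wrist","pics/w2.png")
E
```

```text
time_s: 3.75
tool_pos: [0.4323, -0.1384, 0.1827]
tool_rot: [-179.9, 0.2, -0.2]
force: [1.4, 0.2, 1.8]
grip_width: 0.0767
grasp_force: 0.0
[[ 0.432 -0.239  0.028]
 [ 0.433 -0.32   0.028]
 [ 0.47  -0.274  0.028]
 [ 0.395 -0.281  0.028]]
[[ 0.529 -0.205  0.05 ]]
```

View pics/w2.png

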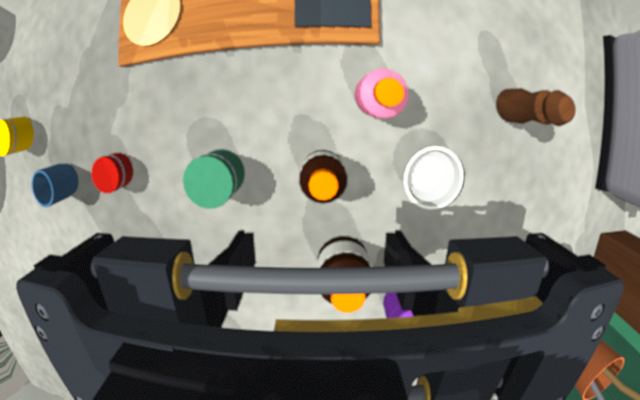

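The dish is clear of the bottle: its edge is at y -0.239. The small bottle's cap is at (323,185), and the large brown one is behind it at (347,295).

Run:
```python
from h import *
HSV.update(cap=[(6,150,120),(22,255,255)])
im,c=load("pics/w2.png")
for q in blobs(im,'cap',200):
    if 150<q.mean(0)[1]<230 : print(q.mean(0),centre(c,q,.08,.015,1))
print(c['pose'].round(4))
def pr(P):
    v=c['pose'][:3,:3].T@(np.array(P)-c['pose'][:3,3]); print(v, np.arctan2(-v[1],-v[2])*310+199)
pr([.4345,-.14,.08]); pr([.4323,-.1384,.1827])
```

```text
[322.54022989 184.64367816] (array([ 0.43471072, -0.14106392]), np.float64(0.030516367758762125))
[[-0.0032  0.9589  0.2837  0.5108]
 [-1.     -0.0026 -0.0024 -0.1381]
 [-0.0016 -0.2837  0.9589  0.3832]
 [ 0.      0.      0.      1.    ]]
[ 0.00263568  0.01285583 -0.31236449] 186.24868444325568
[ 0.00087905 -0.01839112 -0.21451138] 225.51300073653846
```

```bash
python3 -m jog '[[0.0024,0.0025,0.03,0,0,0,0.076],[0,0,0.04,0,0,0,0.076],[0,0,0.04,0,0,0,0.076],[0,0,0.03,0,0,0,0.076],[0,0,0.02,0,0,0,0.076],[0,0,0,0,0,0,0.076],[0,0,0,0,0,0,0.076],[0,0,0,0,0,0,0.04],[0,0,0,0,0,0,0.04],[0,0,0,0,0,0,0.04],[0,0,0,0,0,0,0.04],[0,0,0,0,0,0,0.04]]' 20
```

```text
time_s: 4.8
tool_pos: [0.4373, -0.1402, 0.0246]
tool_rot: [179.9, -0.1, -0.0]
force: [-0.5, 0.1, 0.5]
grip_width: 0.0503
grasp_force: 0.0
```

```bash
python3 -m jog '[[0,0,0,0,0,0,0.04],[0,0,0,0,0,0,0.04],[0,0,0,0,0,0,0.04]]' 20
python3 - <<'E'
from h import *
snap("scene","pics/s1.png"); o=env.get_obs(); print(o['grip_width'],o['grasp_force'],o['tool_pos'])
cv2.imwrite("pics/s1c.png",cv2.resize(cv2.imread("pics/s1.png")[100:260,180:420],None,fx=3,fy=3))
E
```

```text
time_s: 5.05
tool_pos: [0.4367, -0.1398, 0.0237]
tool_rot: [180.0, 0.0, -0.0]
force: [-0.5, 0.2, 0.4]
grip_width: 0.0407
grasp_force: 0.0
0.04039985365168427 0.0 [ 0.43663063 -0.13980336  0.02368264]
```

View pics/s1c.png

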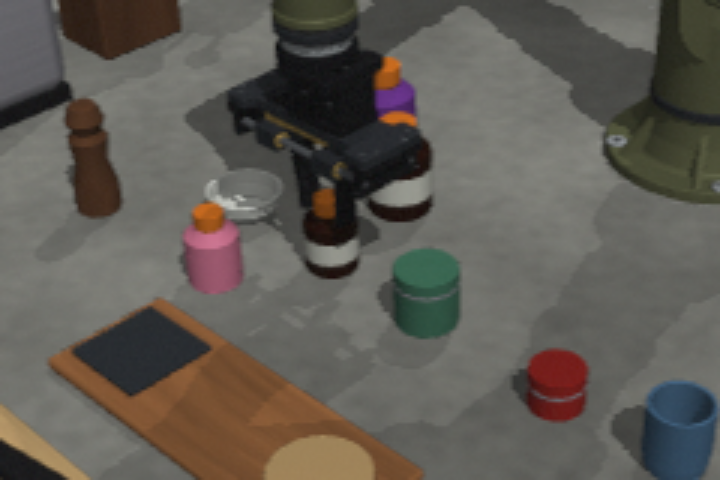

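The picture shows the gripper shut behind the bottle, on its robot side, without touching it. So the wrist-camera x values are biased. I'll cross-check with the top and scene cameras.

```bash
cat > m3.py <<'E'
from h import *
HSV.update(yellow=[(22,120,60),(36,255,255)],red=[(0,130,60),(8,255,255)],cap=[(6,150,120),(22,255,255)],slate=[(0,0,20),(180,130,70)],board=[(8,70,60),(24,255,255)],cork=[(15,50,140),(30,160,255)])
import sys
V=[(cv2.imread(f),env.get_calibration(n)) for f,n in zip(sys.argv[1:3],("top","scene"))]
for k,px,R,h in [('red',((275,214),(366,228)),.026,.04),('yellow',((197,190),(426,288)),.031,.06),('cup',((235,218),(406,243)),.029,.065),('green',((329,215),(321,197)),.031,.06),('cap',((373,214),(290,168)),.015,.08),('cork',((297,149),(287,258)),.045,.017),('slate',((371,147),(228,216)),.045,.017)]:
    for (im,c),p in zip(V,px):
        b=blobs(im,k,20)
        if not b: print(k,'none'); continue
        q=min(b,key=lambda q:np.linalg.norm(q.mean(0)-p)); r=centre(c,q,h,R,0)
        print(k,cv2.boundingRect(q),r[0].round(4),'w',round(r[1],4), 'mid',plane(c,[cv2.minEnclosingCircle(q)[0]],h,0)[0,:2].round(4))
E
python3 m3.py pics/top0.png pics/scene0.png
```

```text
red (266, 206, 17, 17) [0.4402 0.1507] w 0.047 mid [0.4405 0.1517]
red (356, 216, 20, 24) [0.4432 0.1555] w 0.0485 mid [0.461  0.1687]
yellow (187, 179, 24, 22) [0.5209 0.3854] w 0.0608 mid [0.5157 0.3788]
yellow (410, 270, 31, 39) [0.5211 0.3882] w 0.0612 mid [0.546  0.4005]
cup (226, 209, 19, 18) [0.4296 0.2672] w 0.0482 mid [0.4301 0.2672]
cup (395, 227, 24, 34) [0.4343 0.2751] w 0.0528 mid [0.4621 0.2912]
green (319, 205, 20, 21) [ 0.4311 -0.0127] w 0.0586 mid [ 0.431  -0.0132]
green (311, 183, 22, 30) [ 0.4364 -0.008 ] w 0.0578 mid [0.4615 0.0175]
cap (368, 208, 10, 10) [ 0.4336 -0.1426] w 0.0293 mid [ 0.4335 -0.1426]
cap (285, 163, 9, 9) [ 0.4365 -0.1379] w 0.0235 mid [ 0.4413 -0.1328]
cork (283, 135, 29, 28) [0.6546 0.081 ] w 0.0924 mid [0.6546 0.0811]
cork (268, 245, 37, 27) [0.6544 0.0843] w 0.0878 mid [0.6561 0.0857]
slate (358, 134, 28, 26) [ 0.6625 -0.1592] w 0.1089 mid [ 0.6565 -0.1568]
slate (204, 202, 46, 30) [ 0.6499 -0.1647] w 0.1181 mid [ 0.6582 -0.1508]
```

Run:
```python
from h import *
im=cv2.imread("pics/s1.png"); c=env.get_calibration("scene")
f=200/np.tan(np.radians(c['fov_y'])/2)
def pr(P):
    v=c['pose'][:3,:3].T@(np.array(P)-c['pose'][:3,3]); return np.array([c['cx']+f*v[0]/-v[2], c['cy']-f*v[1]/-v[2]])
x0,y0,s=250,120,8
big=cv2.resize(im[y0:y0+75,x0:x0+95],None,fx=s,fy=s)
for P,col in [((.4366,-.16,.024),(0,0,255)),((.4366,-.12,.024),(0,255,0)),((.4366,-.16,.06),(0,0,255)),((.4366,-.12,.06),(0,255,0)),((.4345,-.141,.08),(255,255,0)),((.4345,-.141,0),(255,255,0))]:
    p=((pr(P)-[x0,y0])*s).astype(int); print(P,pr(P)); cv2.drawMarker(big,tuple(map(int,p)),col,0,20,2)
cv2.imwrite("pics/s1d.png",big)
```

```text
(0.4366, -0.16, 0.024) [285.00635639 178.81951105]
(0.4366, -0.12, 0.024) [294.18653755 184.11043921]
(0.4366, -0.16, 0.06) [284.27569621 168.64983151]
(0.4366, -0.12, 0.06) [293.59515603 173.85524329]
(0.4345, -0.141, 0.08) [288.82235218 164.99500172]
(0.4345, -0.141, 0) [290.27908363 187.6400639 ]
```

View pics/s1d.png

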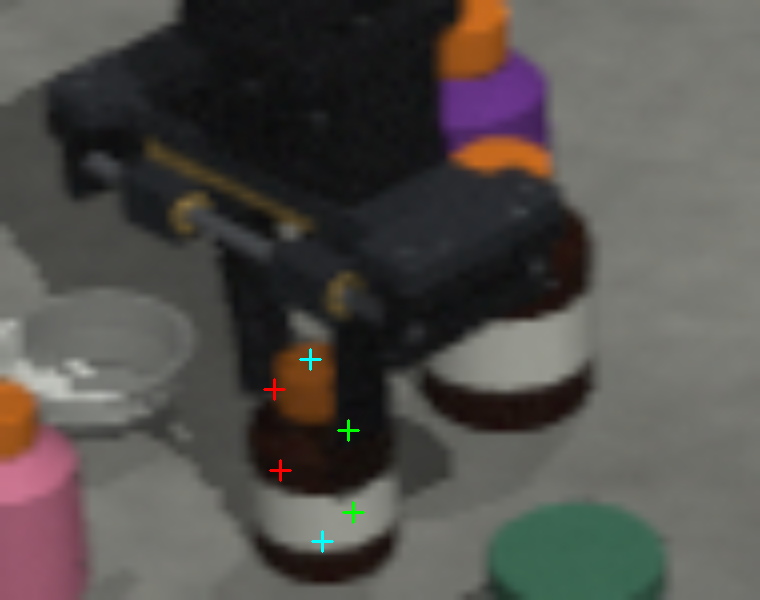

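The fingertips are at about (260,395) and (365,435) in this crop, level with the cap. They look about 35 mm higher than the reported TCP z, which would explain closing to 40 mm without contact. To test this safely, I'll open, go down 18 mm and close again.

```bash
python3 -m jog '[[0,0,0,0,0,0,0.08],[0,0,0,0,0,0,0.08],[0,0,0,0,0,0,0.08],[0,0,0,0,0,0,0.08],[0,0,0,0,0,0,0.08],[0,0,0.009,0,0,0,0.08],[0,0,0.009,0,0,0,0.08],[0,0,0,0,0,0,0.045],[0,0,0,0,0,0,0.045],[0,0,0,0,0,0,0.045],[0,0,0,0,0,0,0.045],[0,0,0,0,0,0,0.045]]' 8
python3 -m jog '[[0,0,0,0,0,0,0.045],[0,0,0,0,0,0,0.045],[0,0,0,0,0,0,0.045]]' 8
python3 - <<'E'
from h import *
im,c=snap("scene","pics/s2.png"); w,c2=snap("wrist","pics/w3.png")
cv2.imwrite("pics/s2c.png",np.hstack([cv2.resize(im[110:210,240:350],None,fx=4,fy=4),cv2.resize(w[150:350,200:440],(360,400))]))
E
```

```text
time_s: 6.1
tool_pos: [0.4371, -0.1402, 0.006]
tool_rot: [180.0, -0.0, -0.0]
force: [-0.1, -1.6, 1.0]
grip_width: 0.0547
grasp_force: 0.7
time_s: 6.35
tool_pos: [0.437, -0.1402, 0.006]
tool_rot: [180.0, -0.0, -0.0]
force: [-0.3, -2.1, 0.5]
grip_width: 0.0531
grasp_force: 8.0
```

View pics/s2c.png

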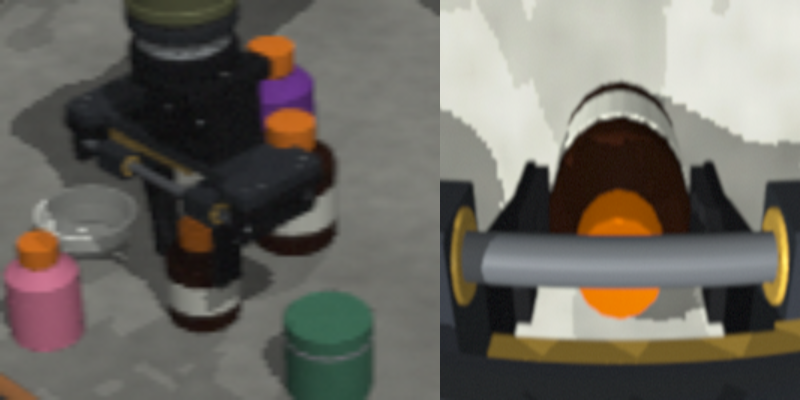

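That confirms it. The right panel shows the bottle between the pads, gripped at 53 mm, so the true tip is about 35 mm above the reported z. I'll open, go down another 14 mm, grip and lift.

```bash
python3 -m jog '[[0,0,0,0,0,0,0.075],[0,0,0,0,0,0,0.075],[0,0,0,0,0,0,0.075],[-0.0025,0,0.007,0,0,0,0.075],[0,0,0.007,0,0,0,0.075],[0,0,0,0,0,0,0.045],[0,0,0,0,0,0,0.045],[0,0,0,0,0,0,0.045],[0,0,0,0,0,0,0.045],[0,0,0,0,0,0,0.045],[0,0,0,0,0,0,0.045]]' 20
python3 -m jog '[[0,0,0,0,0,0,0.045],[0,0,0,0,0,0,0.045],[0,0,-0.01,0,0,0,0.045],[0,0,-0.025,0,0,0,0.045],[0,0,-0.035,0,0,0,0.045],[0,0,-0.035,0,0,0,0.045],[0,0,-0.025,0,0,0,0.045],[0,0,0,0,0,0,0.045],[0,0,0,0,0,0,0.045]]' 20
```

```text
time_s: 7.37
tool_pos: [0.4345, -0.1399, -0.0081]
tool_rot: [180.0, -0.0, -0.0]
force: [0.6, -0.7, -0.7]
grip_width: 0.0535
grasp_force: 20.0
time_s: 8.12
tool_pos: [0.4351, -0.1401, 0.1234]
tool_rot: [179.9, -0.2, -0.0]
force: [0.0, -0.2, -2.6]
grip_width: 0.0534
grasp_force: 20.0
```

```bash
python3 -m jog '[[0.02,0.001,0,0,0,0,0.045],[0.036,0.002,0,0,0,0,0.045],[0.036,0.002,0,0,0,0,0.045],[0.036,0.002,0,0,0,0,0.045],[0.036,0.002,0,0,0,0,0.045],[0.036,0.002,0,0,0,0,0.045],[0.021,0.0014,0,0,0,0,0.045],[0,0,0.04,0,0,0,0.045],[0,0,0.03,0,0,0,0.045],[0,0,0,0,0,0,0.045],[0,0,0,0,0,0,0.045],[0,0,0,0,0,0,0.045]]' 20
cat > b.py <<'E'
from h import *
import sys
# triangulate the centre of an orange cap / coloured object in top+scene near a point
HSV.update(yellow=[(22,120,60),(36,255,255)],red=[(0,130,60),(8,255,255)],cap=[(6,150,120),(22,255,255)])
k,x,y,R,h=sys.argv[1],*map(float,sys.argv[2:6])
for n in("top","scene"):
    im,c=snap(n,f"pics/{n}_{sys.argv[6]}.png")
    for q in blobs(im,k,15):
        r=centre(c,q,h,R,0)
        if np.linalg.norm(r[0]-[x,y])<.06: print(n,q.mean(0).round(0),cv2.boundingRect(q),r[0].round(4),'w',round(r[1],4))
o=env.get_obs(); print(o['tool_pos'].round(4),o['time_s'])
E
python3 b.py cap .656 -.1525 .015 .139 a
```

```text
time_s: 9.12
tool_pos: [0.6554, -0.1521, 0.0523]
tool_rot: [-180.0, -0.0, -0.0]
force: [1.5, -0.5, -1.3]
grip_width: 0.0537
grasp_force: 20.0
[ 0.6567 -0.1525  0.0542] 9.2167
```

```bash
python3 -m jog '[[0.0005,0,0.02,0,0,0,0.045],[0,0,0.014,0,0,0,0.045],[0,0,0.006,0,0,0,0.045],[0,0,0.002,0,0,0,0.045],[0,0,0,0,0,0,0.045],[0,0,0,0,0,0,0.045],[0,0,0,0,0,0,0.045]]' 20
python3 -m jog '[[0,0,0.001,0,0,0,0.045],[0,0,0,0,0,0,0.045],[0,0,0,0,0,0,0.045]]' 20
python3 -m jog '[[0,0,0.001,0,0,0,0.045],[0,0,0,0,0,0,0.045],[0,0,0,0,0,0,0.045]]' 20
```

```text
time_s: 9.8
tool_pos: [0.6565, -0.1523, 0.0106]
tool_rot: [180.0, -0.1, -0.0]
force: [0.3, 0.1, -2.0]
grip_width: 0.0536
grasp_force: 20.0
time_s: 10.05
tool_pos: [0.656, -0.1523, 0.009]
tool_rot: [180.0, -0.0, -0.0]
force: [0.4, -0.5, -2.2]
grip_width: 0.0532
grasp_force: 20.0
time_s: 10.3
tool_pos: [0.656, -0.1523, 0.0089]
tool_rot: [180.0, -0.0, -0.0]
force: [-3.3, 1.0, 5.6]
grip_width: 0.0539
grasp_force: 20.0
```

```bash
python3 -m jog '[[0,0,0,0,0,0,0.056],[0,0,0,0,0,0,0.065],[0,0,0,0,0,0,0.08],[0,0,0,0,0,0,0.08],[0,0,0,0,0,0,0.08],[0,0,-0.02,0,0,0,0.08],[0,0,-0.04,0,0,0,0.08],[0,0,-0.04,0,0,0,0.08],[0,0,-0.03,0,0,0,0.08]]' 
python3 -m jog '[[-0.02,-0.035,0,0,0,0,0.08],[-0.02,-0.035,0,0,0,0,0.08],[-0.02,-0.035,0,0,0,0,0.08],[-0.02,-0.035,0,0,0,0,0.08],[-0.02,-0.035,0,0,0,0,0.08],[-0.02,-0.035,0,0,0,0,0.08],[-0.02,-0.035,0,0,0,0,0.08],[-0.02,-0.035,0,0,0,0,0.08],[-0.02,-0.035,0,0,0,0,0.08],[-0.02,-0.035,0,0,0,0,0.08],[0,-0.035,0,0,0,0,0.08],[0,0,0,0,0,0,0.08]]'
python3 -m jog '[[0,0,0,0,0,0,0.08],[0,0,0,0,0,0,0.08]]'
python3 b.py cap .656 -.1525 .015 .097 b
python3 - <<'E'
from h import *
im,c=snap("wrist","pics/w4.png")
HSV.update(cap=[(6,150,120),(22,255,255)],slate=[(0,0,20),(180,130,95)])
for q in blobs(im,'cap',50):
    r=centre(c,q,.097,.015,1)
    if np.linalg.norm(r[0]-[.656,-.15])<.06: print('cap',q.mean(0).round(),r)
for k,R,h,n in[('cup',.029,.065,(.435,.271)),('cork',.045,.017,(.655,.083))]:
    for q in blobs(im,k,300):
        r=centre(c,q,h,R,1)
        if np.linalg.norm(r[0]-n)<.06: print(k,r)
E
```

```text
time_s: 11.05
tool_pos: [0.6566, -0.1522, 0.1408]
tool_rot: [180.0, -0.1, 0.0]
force: [1.5, -0.6, -0.3]
grip_width: 0.0799
grasp_force: 0.0
time_s: 12.05
tool_pos: [0.4532, 0.2413, 0.1387]
tool_rot: [-179.7, -0.1, 0.6]
force: [0.6, 0.9, 0.7]
grip_width: 0.0803
grasp_force: 0.0
time_s: 12.22
tool_pos: [0.456, 0.2321, 0.1376]
tool_rot: [180.0, 0.0, -0.0]
force: [0.2, -0.1, 0.2]
grip_width: 0.0802
grasp_force: 0.0
top [374. 138.] (369, 133, 10, 11) [ 0.6571 -0.1538] w 0.0302
scene [223. 194.] (218, 189, 11, 11) [ 0.6568 -0.1494] w 0.0268
[0.4564 0.2311 0.1374] 12.3167
cap [631.  45.] (array([ 0.65606476, -0.15189661]), np.float64(0.027201253187086438))
cup (array([0.43452779, 0.27355494]), np.float64(0.055853538658223734))
cork (array([0.65039612, 0.07903712]), np.float64(0.07740780226690258))
```

View pics/w4.png

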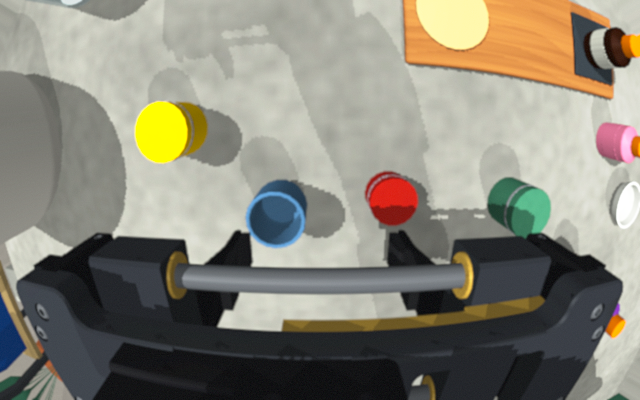

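The bottle stands upright on the slate at about (0.657,-0.151). In this view the cup rim is at (277,218), red (392,197) and yellow (163,132). Next is the cup.

```bash
python3 -m jog '[[-0.012,-0.021,0,0,0,0,0.082],[-0.0097,-0.02,0,0,0,0,0.082],[0,0,0,0,0,0,0.082],[0,0,0.035,0,0,0,0.082],[0,0,0,0,0,0,0.082],[0,0,0,0,0,0,0.082]]'
```

```text
time_s: 12.87
tool_pos: [0.4333, 0.2718, 0.1015]
tool_rot: [179.9, 0.2, -0.1]
force: [-0.3, -0.8, 0.8]
grip_width: 0.082
grasp_force: 0.0
```

```bash
python3 -m jog '[[0.001,0,0.035,0,0,0,0.082],[0,0,0.035,0,0,0,0.082],[0,0,0.03,0,0,0,0.082],[0,0,0.013,0,0,0,0.082],[0,0,0,0,0,0,0.082],[0,0,0,0,0,0,0.05],[0,0,0,0,0,0,0.05],[0,0,0,0,0,0,0.05],[0,0,0,0,0,0,0.05],[0,0,0,0,0,0,0.05],[0,0,0,0,0,0,0.05],[0,0,0,0,0,0,0.05]]' 15
python3 -m jog '[[0,0,0,0,0,0,0.05],[0,0,-0.01,0,0,0,0.05],[0,0,-0.025,0,0,0,0.05],[0,0,-0.035,0,0,0,0.05],[0,0,-0.025,0,0,0,0.05],[0,0,0,0,0,0,0.05],[0,0,0,0,0,0,0.05]]' 15
```

```text
time_s: 13.87
tool_pos: [0.4362, 0.2741, -0.0089]
tool_rot: [-180.0, -0.1, -0.0]
force: [0.4, -1.6, 6.4]
grip_width: 0.0584
grasp_force: 15.0
time_s: 14.45
tool_pos: [0.436, 0.2742, 0.0862]
tool_rot: [-180.0, -0.2, -0.0]
force: [0.7, -1.2, -2.6]
grip_width: 0.0584
grasp_force: 15.0
```

```bash
python3 -m jog '[[0.014,0.012,0,0,0,0,0.05],[0.0275,0.0239,0,0,0,0,0.05],[0.0275,0.0239,0,0,0,0,0.05],[0.0275,0.0239,0,0,0,0,0.05],[0.0275,0.0239,0,0,0,0,0.05],[0.0275,0.0239,0,0,0,0,0.05],[0.0275,0.0239,0,0,0,0,0.05],[0.0275,0.0239,0,0,0,0,0.05],[0.0135,0.0119,0,0,0,0,0.05],[0,0,0,0,0,0,0.05],[0,0,0,0,0,0,0.05],[0,0,0,0,0,0,0.05]]' 15
python3 b.py cup .656 .083 .029 .16 c
```

```text
time_s: 15.45
tool_pos: [0.6531, 0.0838, 0.083]
tool_rot: [-179.9, 0.2, 0.1]
force: [-0.4, 0.1, -2.4]
grip_width: 0.0585
grasp_force: 15.0
scene [282. 225.] (272, 207, 25, 33) [0.6618 0.0943] w 0.0481
[0.6535 0.0844 0.084 ] 15.55
```

```bash
python3 -m jog '[[0.002,0.001,0.03,0,0,0,0.05],[0,0,0.024,0,0,0,0.05],[0,0,0.013,0,0,0,0.05],[0,0,0.004,0,0,0,0.05],[0,0,0,0,0,0,0.05],[0,0,0,0,0,0,0.05],[0,0,0,0,0,0,0.05]]' 15
python3 -m jog '[[0,0,0.001,0,0,0,0.05],[0,0,0,0,0,0,0.05],[0,0,0,0,0,0,0.05]]'
python3 -m jog '[[0,0,0.001,0,0,0,0.05],[0,0,0,0,0,0,0.05],[0,0,0,0,0,0,0.05]]'
```

```text
time_s: 16.13
tool_pos: [0.6583, 0.0822, 0.0156]
tool_rot: [-180.0, -0.2, 0.0]
force: [-0.3, -0.7, -2.5]
grip_width: 0.0584
grasp_force: 15.0
time_s: 16.38
tool_pos: [0.6575, 0.0815, 0.0134]
tool_rot: [180.0, -0.1, -0.0]
force: [-0.0, 0.2, -1.8]
grip_width: 0.058
grasp_force: 15.0
time_s: 16.63
tool_pos: [0.657, 0.0815, 0.0117]
tool_rot: [180.0, 0.0, -0.0]
force: [-0.3, -0.1, -1.6]
grip_width: 0.0584
grasp_force: 15.0
```

```bash
python3 -m jog '[[-0.001,-0.0015,0.002,0,0,0,0.05],[0,0,0,0,0,0,0.05],[0,0,0,0,0,0,0.05]]'
python3 -m jog '[[0,0,0.001,0,0,0,0.05],[0,0,0,0,0,0,0.05],[0,0,0,0,0,0,0.05]]'
python3 -m jog '[[0,0,0.001,0,0,0,0.05],[0,0,0,0,0,0,0.05],[0,0,0,0,0,0,0.05]]'
```

```text
time_s: 16.88
tool_pos: [0.6558, 0.0832, 0.0095]
tool_rot: [180.0, 0.0, 0.0]
force: [-0.2, 0.1, -2.7]
grip_width: 0.0584
grasp_force: 15.0
time_s: 17.13
tool_pos: [0.656, 0.083, 0.0086]
tool_rot: [180.0, 0.0, -0.0]
force: [-0.2, 0.5, -2.5]
grip_width: 0.0583
grasp_force: 15.0
time_s: 17.38
tool_pos: [0.6562, 0.083, 0.0082]
tool_rot: [180.0, -0.0, -0.0]
force: [-2.1, -0.7, 2.0]
grip_width: 0.0583
grasp_force: 15.0
```

```bash
python3 -m jog '[[0,0,0,0,0,0,0.061],[0,0,0,0,0,0,0.07],[0,0,0,0,0,0,0.085],[0,0,0,0,0,0,0.085],[0,0,0,0,0,0,0.085],[0,0,-0.02,0,0,0,0.085],[0,0,-0.04,0,0,0,0.085],[0,0,-0.04,0,0,0,0.085],[0,0,-0.03,0,0,0,0.085]]' 
python3 -m jog '[[-0.015,-0.0338,0,0,0,0,0.087],[-0.015,-0.0338,0,0,0,0,0.087],[-0.015,-0.0338,0,0,0,0,0.087],[-0.015,-0.0338,0,0,0,0,0.087],[-0.015,-0.0338,0,0,0,0,0.087],[-0.015,-0.0338,0,0,0,0,0.087],[-0.015,-0.0338,0,0,0,0,0.087],[-0.015,-0.0338,0,0,0,0,0.087],[-0.015,-0.0338,0,0,0,0,0.087],[0,0,0,0,0,0,0.087],[0,0,0,0,0,0,0.087],[0,0,0,0,0,0,0.087]]'
python3 b.py cup .656 .083 .029 .082 d
python3 - <<'E'
from h import *
im,c=snap("wrist","pics/w5.png")
HSV.update(yellow=[(22,120,60),(36,255,255)])
for k,R,h,n in[('cup',.029,.082,(.656,.083)),('yellow',.031,.06,(.5215,.387))]:
    for q in blobs(im,k,200):
        r=centre(c,q,h,R,1)
        if np.linalg.norm(r[0]-n)<.06: print(k,q.mean(0),r)
E
```

```text
time_s: 18.13
tool_pos: [0.6569, 0.0836, 0.1409]
tool_rot: [-180.0, -0.1, 0.0]
force: [1.2, 0.2, 0.9]
grip_width: 0.0849
grasp_force: 0.0
time_s: 19.13
tool_pos: [0.5213, 0.3871, 0.1375]
tool_rot: [180.0, -0.0, 0.0]
force: [0.2, -0.8, -0.3]
grip_width: 0.0871
grasp_force: 0.0
top [296. 145.] (289, 136, 16, 19) [0.6451 0.08  ] w 0.0447
scene [286. 246.] (274, 230, 24, 34) [0.655  0.0867] w 0.0521
[0.5224 0.3855 0.1375] 19.2333
cup [576.59393939  87.43636364] (array([0.65234992, 0.08773459]), np.float64(0.05407764483782307))
yellow [317.1865285  191.79792746] (array([0.52264749, 0.38825343]), np.float64(0.060263438101678835))
```

View pics/w5.png

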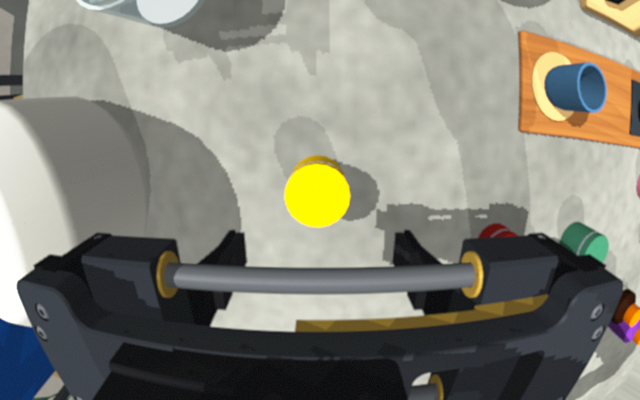

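The cup stands on the cork, and yellow is dead ahead at (317,192). Now I'll pick up yellow.

```bash
python3 -m jog '[[0,-0.001,0.035,0,0,0,0.087],[0,0,0.04,0,0,0,0.087],[0,0,0.04,0,0,0,0.087],[0,0,0.027,0,0,0,0.087],[0,0,0.01,0,0,0,0.087],[0,0,0,0,0,0,0.087],[0,0,0,0,0,0,0.087],[0,0,0,0,0,0,0.055],[0,0,0,0,0,0,0.055],[0,0,0,0,0,0,0.055],[0,0,0,0,0,0,0.055],[0,0,0,0,0,0,0.055]]' 15
python3 -m jog '[[0,0,0,0,0,0,0.055],[0,0,0,0,0,0,0.055],[0,0,0,0,0,0,0.055]]' 15
```

```text
time_s: 20.28
tool_pos: [0.5216, 0.3884, -0.0134]
tool_rot: [-180.0, -0.1, -0.0]
force: [0.4, -0.7, 4.1]
grip_width: 0.0613
grasp_force: 11.1
time_s: 20.53
tool_pos: [0.5216, 0.3884, -0.0134]
tool_rot: [-180.0, -0.1, -0.0]
force: [-0.3, -1.1, 5.3]
grip_width: 0.0616
grasp_force: 15.0
```

```bash
python3 -m jog '[[0,0,-0.01,0,0,0,0.055],[0,0,-0.025,0,0,0,0.055],[0,0,-0.035,0,0,0,0.055],[0,0,-0.035,0,0,0,0.055],[0,0,-0.025,0,0,0,0.055],[0.0056,0.0176,0,0,0,0,0.055],[0.0112,0.0353,0,0,0,0,0.055],[0.0112,0.0353,0,0,0,0,0.055],[0.0112,0.0353,0,0,0,0,0.055],[0.0112,0.0353,0,0,0,0,0.055],[0.0112,0.0353,0,0,0,0,0.055],[0.0112,0.0353,0,0,0,0,0.055]]' 15
python3 -m jog '[[0.0112,0.0353,0,0,0,0,0.055],[0.0112,0.0353,0,0,0,0,0.055],[0.0112,0.0353,0,0,0,0,0.055],[0.0112,0.0353,0,0,0,0,0.055],[0.0112,0.0353,0,0,0,0,0.055],[0.0056,0.0176,0,0,0,0,0.055],[0,0,0,0,0,0,0.055],[0,0,0,0,0,0,0.055],[0,0,0,0,0,0,0.055]]' 15
python3 - <<'E'
from h import *
im,c=snap("wrist","pics/w6.png")
HSV.update(slate=[(0,0,20),(180,130,95)],cap=[(6,150,120),(22,255,255)],board=[(8,70,60),(24,255,255)])
for k,R,h,n in[('cup',.029,.082,(.656,.083)),('cap',.015,.097,(.656,-.152)),('cork',.045,.017,(.656,.083))]:
    for q in blobs(im,k,50):
        r=centre(c,q,h,R,1)
        if np.linalg.norm(r[0]-n)<.06: print(k,q.mean(0).round(),r)
for n in('tool_pos','force'): print(env.get_obs()[n].round(4))
E
```

```text
time_s: 21.53
tool_pos: [0.5937, 0.1571, 0.1156]
tool_rot: [180.0, 0.0, 0.0]
force: [0.3, -0.4, -2.0]
grip_width: 0.0615
grasp_force: 15.0
time_s: 22.28
tool_pos: [0.6549, -0.0336, 0.1155]
tool_rot: [-179.9, 0.1, 0.1]
force: [0.9, 0.8, -2.0]
grip_width: 0.0611
grasp_force: 15.0
cup [192. 204.] (array([0.65403611, 0.0819836 ]), np.float64(0.05526458641325582))
cork [218. 183.] (array([0.66554682, 0.06895433]), np.float64(0.08807162382480949))
[ 0.6549 -0.0329  0.1156]
[ 1.1175  0.5276 -1.4721]
```

View pics/w6.png

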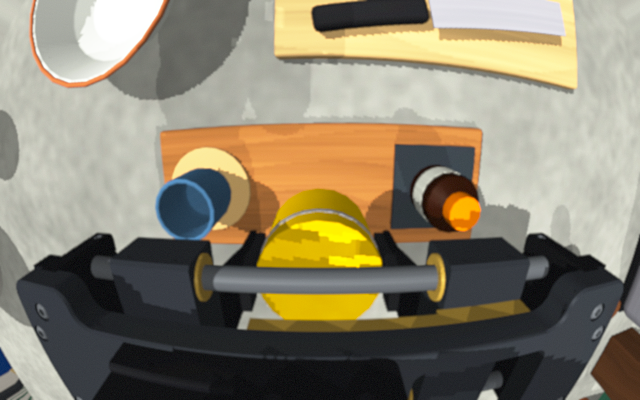

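The cup is centred on the cork and the bottle on the slate. Yellow hangs clear between them at (320,260), so I'll lower it.

```bash
python3 -m jog '[[0.0008,0.0012,0.03,0,0,0,0.055],[0,0,0.035,0,0,0,0.055],[0,0,0.025,0,0,0,0.055],[0,0,0.014,0,0,0,0.055],[0,0,0.005,0,0,0,0.055],[0,0,0,0,0,0,0.055],[0,0,0,0,0,0,0.055],[0,0,0,0,0,0,0.055],[0,0,0,0,0,0,0.055]]' 15
python3 -m jog '[[0,0,0.002,0,0,0,0.055],[0,0,0,0,0,0,0.055],[0,0,0,0,0,0,0.055]]'
python3 -m jog '[[0,0,0.001,0,0,0,0.055],[0,0,0,0,0,0,0.055],[0,0,0,0,0,0,0.055]]'
```

```text
time_s: 23.08
tool_pos: [0.6578, -0.0363, 0.0088]
tool_rot: [180.0, -0.2, -0.0]
force: [-0.6, 0.0, -2.0]
grip_width: 0.0622
grasp_force: 15.0
time_s: 23.33
tool_pos: [0.6564, -0.0366, 0.005]
tool_rot: [180.0, -0.0, -0.0]
force: [-0.1, 0.3, -1.1]
grip_width: 0.0617
grasp_force: 15.0
time_s: 23.58
tool_pos: [0.6562, -0.0365, 0.0036]
tool_rot: [180.0, 0.0, -0.0]
force: [-0.3, -0.6, -2.2]
grip_width: 0.0618
grasp_force: 15.0
```

Correct y by +2 mm and continue down.

```bash
python3 -m jog '[[0,-0.0018,0.002,0,0,0,0.055],[0,0,0,0,0,0,0.055],[0,0,0,0,0,0,0.055]]'
python3 -m jog '[[0,0,0.001,0,0,0,0.055],[0,0,0,0,0,0,0.055],[0,0,0,0,0,0,0.055]]'
python3 -m jog '[[0,0,0.001,0,0,0,0.055],[0,0,0,0,0,0,0.055],[0,0,0,0,0,0,0.055]]'
python3 -m jog '[[0,0,0.001,0,0,0,0.055],[0,0,0,0,0,0,0.055],[0,0,0,0,0,0,0.055]]'
```

```text
time_s: 23.83
tool_pos: [0.656, -0.0343, 0.0015]
tool_rot: [-180.0, 0.0, 0.0]
force: [-1.1, 0.1, -1.8]
grip_width: 0.0619
grasp_force: 15.0
time_s: 24.08
tool_pos: [0.6562, -0.0347, 0.0006]
tool_rot: [180.0, 0.0, -0.0]
force: [0.1, 0.0, -1.8]
grip_width: 0.0615
grasp_force: 15.0
time_s: 24.33
tool_pos: [0.6562, -0.0347, -0.0003]
tool_rot: [180.0, 0.0, -0.0]
force: [0.3, 0.1, -1.8]
grip_width: 0.0615
grasp_force: 15.0
time_s: 24.58
tool_pos: [0.6562, -0.0347, -0.0013]
tool_rot: [180.0, 0.0, -0.0]
force: [0.8, -0.9, -2.5]
grip_width: 0.0614
grasp_force: 15.0
```

```bash
python3 -m jog '[[0,0,0.001,0,0,0,0.055],[0,0,0,0,0,0,0.055],[0,0,0,0,0,0,0.055]]'
python3 -m jog '[[0,0,0.0005,0,0,0,0.055],[0,0,0,0,0,0,0.055],[0,0,0,0,0,0,0.055]]'
```

```text
time_s: 24.83
tool_pos: [0.6563, -0.0347, -0.0014]
tool_rot: [180.0, -0.0, -0.0]
force: [-2.8, -0.0, 5.9]
grip_width: 0.0615
grasp_force: 15.0
time_s: 25.08
tool_pos: [0.6563, -0.0347, -0.0015]
tool_rot: [180.0, -0.0, -0.0]
force: [-4.2, -0.7, 8.0]
grip_width: 0.0618
grasp_force: 15.0
```

```bash
python3 -m jog '[[0,0,-0.0005,0,0,0,0.064],[0,0,0,0,0,0,0.07],[0,0,0,0,0,0,0.076],[0,0,0,0,0,0,0.076],[0,0,0,0,0,0,0.076],[0,0,-0.02,0,0,0,0.076],[0,0,-0.04,0,0,0,0.076],[0,0,-0.04,0,0,0,0.076],[0,0,-0.035,0,0,0,0.076]]' 
python3 -m jog '[[-0.0265,-0.0235,0,0,0,0,0.082],[-0.0265,-0.0235,0,0,0,0,0.082],[-0.0265,-0.0235,0,0,0,0,0.082],[-0.0265,-0.0235,0,0,0,0,0.082],[-0.0265,-0.0235,0,0,0,0,0.082],[-0.0265,-0.0235,0,0,0,0,0.082],[-0.0265,-0.0235,0,0,0,0,0.082],[-0.0265,-0.0235,0,0,0,0,0.082],[0,0,0,0,0,0,0.082],[0,0,0,0,0,0,0.082],[0,0,0,0,0,0,0.082]]'
cat > e.py <<'E'
from h import *
import sys
HSV.update(yellow=[(22,120,60),(36,255,255)],cap=[(6,150,120),(22,255,255)],red=[(0,130,60),(8,255,255)],slate=[(0,0,20),(180,130,95)],board=[(8,70,60),(24,255,255)])
for cam in("wrist","top","scene"):
    im,c=snap(cam,f"pics/{cam}_{sys.argv[1]}.png")
    for k,R,h,n in[('cup',.029,.082,(.656,.083)),('cap',.015,.097,(.656,-.152)),('yellow',.031,.072,(.656,-.035)),('red',.026,.04,(.444,.153)),('red',.026,.112,(.656,-.035))]:
        for q in blobs(im,k,30):
            r=centre(c,q,h,R,cam=="wrist")
            if np.linalg.norm(r[0]-n)<.05: print(cam,k,q.mean(0).round(),r[0].round(4),r[1].round(4))
o=env.get_obs(); print(o['tool_pos'].round(4),o['time_s'])
E
python3 e.py f
```

```text
time_s: 25.83
tool_pos: [0.6564, -0.0344, 0.1347]
tool_rot: [-180.0, -0.0, 0.0]
force: [1.4, 0.4, 0.5]
grip_width: 0.0758
grasp_force: 0.0
time_s: 26.75
tool_pos: [0.4449, 0.1528, 0.1329]
tool_rot: [179.9, -0.1, -0.0]
force: [0.1, 0.2, 0.1]
grip_width: 0.0826
grasp_force: 0.0
wrist cap [597.  19.] [ 0.6549 -0.1484] 0.0283
wrist yellow [498.  11.] [ 0.6456 -0.0339] 0.0443
wrist red [318. 190.] [0.445  0.1543] 0.0503
wrist red [579.  17.] [ 0.6298 -0.0767] 0.0175
top cup [296. 145.] [0.6445 0.0799] 0.0447
top cap [376. 135.] [ 0.6774 -0.1672] 0.038
top yellow [334. 143.] [ 0.6535 -0.0354] 0.0618
scene cup [286. 246.] [0.655  0.0867] 0.0521
scene cap [223. 194.] [ 0.6568 -0.1494] 0.0268
scene yellow [254. 227.] [ 0.6562 -0.0331] 0.0622
scene red [365. 228.] [0.4432 0.1555] 0.0485
[0.4451 0.1524 0.1326] 26.9
```

View pics/wrist_f.png

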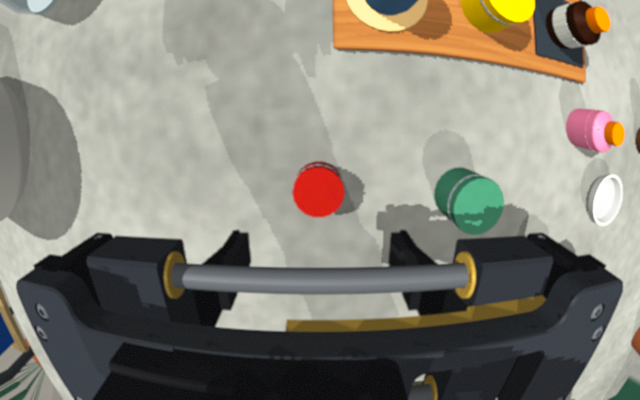

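Yellow stands at about (0.656,-0.0345). Red is at (318,190), about (0.445,0.154).

```bash
python3 -m jog '[[0,-0.0015,0.03,0,0,0,0.08],[0,0,0.04,0,0,0,0.08],[0,0,0.04,0,0,0,0.08],[0,0,0.028,0,0,0,0.08],[0,0,0.01,0,0,0,0.08],[0,0,0,0,0,0,0.08],[0,0,0,0,0,0,0.08],[0,0,0,0,0,0,0.08],[0,0,0,0,0,0,0.08]]' 15
python3 -m jog '[[0,0,0.007,0,0,0,0.08],[0,0,0,0,0,0,0.08],[0,0,0,0,0,0,0.08],[0,0,0,0,0,0,0.045],[0,0,0,0,0,0,0.045],[0,0,0,0,0,0,0.045],[0,0,0,0,0,0,0.045],[0,0,0,0,0,0,0.045],[0,0,0,0,0,0,0.045],[0,0,0,0,0,0,0.045]]' 15
```

```text
time_s: 27.65
tool_pos: [0.4464, 0.1553, -0.0133]
tool_rot: [-180.0, -0.2, -0.0]
force: [0.3, -0.1, 0.1]
grip_width: 0.0802
grasp_force: 0.0
time_s: 28.48
tool_pos: [0.4443, 0.1548, -0.0223]
tool_rot: [180.0, -0.0, -0.0]
force: [-0.5, -0.0, 0.4]
grip_width: 0.0514
grasp_force: 15.0
```

```bash
python3 -m jog '[[0,0,-0.01,0,0,0,0.045],[0,0,-0.03,0,0,0,0.045],[0,0,-0.04,0,0,0,0.045],[0,0,-0.04,0,0,0,0.045],[0,0,-0.03,0,0,0,0.045],[0.0132,0.0118,0,0,0,0,0.045],[0.0265,0.0237,0,0,0,0,0.045],[0.0265,0.0237,0,0,0,0,0.045],[0.0265,0.0237,0,0,0,0,0.045],[0.0265,0.0237,0,0,0,0,0.045],[0.0265,0.0237,0,0,0,0,0.045],[0.0265,0.0237,0,0,0,0,0.045]]' 15
python3 -m jog '[[0.0265,0.0237,0,0,0,0,0.045],[0.0132,0.0118,0,0,0,0,0.045],[0,0,0,0,0,0,0.045],[0,0,0.03,0,0,0,0.045],[0,0,0.02,0,0,0,0.045],[0,0,0,0,0,0,0.045],[0,0,0,0,0,0,0.045],[0,0,0,0,0,0,0.045],[0,0,0,0,0,0,0.045],[0,0,0,0,0,0,0.045],[0,0,0,0,0,0,0.045]]' 15
```

```text
time_s: 29.48
tool_pos: [0.6173, -0.0005, 0.1281]
tool_rot: [-180.0, 0.0, -0.0]
force: [0.3, 0.6, -1.1]
grip_width: 0.0516
grasp_force: 15.0
time_s: 30.4
tool_pos: [0.6569, -0.0345, 0.0791]
tool_rot: [180.0, -0.1, -0.0]
force: [-0.2, 0.5, -1.5]
grip_width: 0.0516
grasp_force: 15.0
```

```bash
python3 -m jog '[[-0.0005,0,0.014,0,0,0,0.045],[0,0,0.009,0,0,0,0.045],[0,0,0.003,0,0,0,0.045],[0,0,0,0,0,0,0.045],[0,0,0,0,0,0,0.045],[0,0,0,0,0,0,0.045],[0,0,0,0,0,0,0.045],[0,0,0,0,0,0,0.045]]' 15
python3 -m jog '[[0,0,0.001,0,0,0,0.045],[0,0,0,0,0,0,0.045],[0,0,0,0,0,0,0.045]]'
python3 -m jog '[[0,0,0.001,0,0,0,0.045],[0,0,0,0,0,0,0.045],[0,0,0,0,0,0,0.045]]'
```

```text
time_s: 31.07
tool_pos: [0.6557, -0.0347, 0.0517]
tool_rot: [180.0, -0.0, -0.0]
force: [-0.1, -0.5, -1.0]
grip_width: 0.0516
grasp_force: 15.0
time_s: 31.32
tool_pos: [0.6556, -0.0347, 0.0506]
tool_rot: [180.0, 0.0, -0.0]
force: [-0.0, -0.5, -1.1]
grip_width: 0.0516
grasp_force: 15.0
time_s: 31.57
tool_pos: [0.6557, -0.0347, 0.0498]
tool_rot: [180.0, -0.0, -0.0]
force: [-0.3, 0.7, -0.7]
grip_width: 0.0519
grasp_force: 15.0
```

```bash
python3 -m jog '[[0,0,0.0007,0,0,0,0.045],[0,0,0,0,0,0,0.045],[0,0,0,0,0,0,0.045]]'
python3 -m jog '[[0,0,0.0005,0,0,0,0.045],[0,0,0,0,0,0,0.045],[0,0,0,0,0,0,0.045]]'
```

```text
time_s: 31.82
tool_pos: [0.6558, -0.0347, 0.0496]
tool_rot: [180.0, -0.0, -0.0]
force: [-2.7, 0.1, 4.1]
grip_width: 0.0517
grasp_force: 15.0
time_s: 32.07
tool_pos: [0.6559, -0.0347, 0.0497]
tool_rot: [180.0, -0.0, -0.0]
force: [-3.2, -0.2, 7.0]
grip_width: 0.0515
grasp_force: 15.0
```

Contact. Release, retreat up and back, then look.

```bash
python3 -m jog '[[0,0,-0.001,0,0,0,0.054],[0,0,0,0,0,0,0.06],[0,0,0,0,0,0,0.07],[0,0,0,0,0,0,0.07],[0,0,0,0,0,0,0.07],[0,0,-0.02,0,0,0,0.07],[0,0,-0.04,0,0,0,0.07],[0,0,-0.04,0,0,0,0.07],[0,0,-0.04,0,0,0,0.07]]' 
python3 -m jog '[[-0.038,0,0,0,0,0,0.07],[-0.038,0,0,0,0,0,0.07],[-0.038,0,0,0,0,0,0.07],[-0.038,0,0,0,0,0,0.07],[-0.03,0,-0.02,0,0,0,0.07],[0,0,-0.03,0,0,0,0.07],[0,0,-0.03,0,0,0,0.07],[0,0,0,0,0,0,0.07],[0,0,0,0,0,0,0.07],[0,0,0,0,0,0,0.07]]'
python3 e.py g
python3 - <<'E'
from h import *
HSV.update(slate=[(0,0,20),(180,130,95)],board=[(8,70,60),(24,255,255)],cork=[(17,60,170),(30,150,255)])
im,c=load("pics/wrist_g.png")
s=cv2.imread("pics/scene_g.png")
cv2.imwrite("pics/fin.png",np.hstack([cv2.resize(im[0:220,130:460],(450,300)),cv2.resize(s[100:320,170:400],(314,300))]))
E
```

```text
time_s: 32.82
tool_pos: [0.6551, -0.0346, 0.1906]
tool_rot: [-180.0, 0.1, 0.0]
force: [1.4, 0.2, -0.1]
grip_width: 0.0696
grasp_force: 0.0
time_s: 33.65
tool_pos: [0.4734, -0.0345, 0.269]
tool_rot: [180.0, 0.0, 0.0]
force: [-0.1, 0.3, -0.7]
grip_width: 0.0702
grasp_force: 0.0
wrist cup [231.  40.] [0.6508 0.0816] 0.0531
wrist yellow [319.  45.] [ 0.6312 -0.0335] 0.0608
wrist red [320.  27.] [ 0.6525 -0.0334] 0.0502
top cup [296. 145.] [0.644  0.0798] 0.0447
scene cup [286. 246.] [0.655  0.0867] 0.0521
scene cap [223. 194.] [ 0.6568 -0.1494] 0.0268
scene yellow [254. 229.] [ 0.666  -0.0188] 0.0624
scene red [252. 212.] [ 0.6559 -0.0324] 0.0494
[ 0.473  -0.0345  0.2681] 33.8
```

View pics/fin.png

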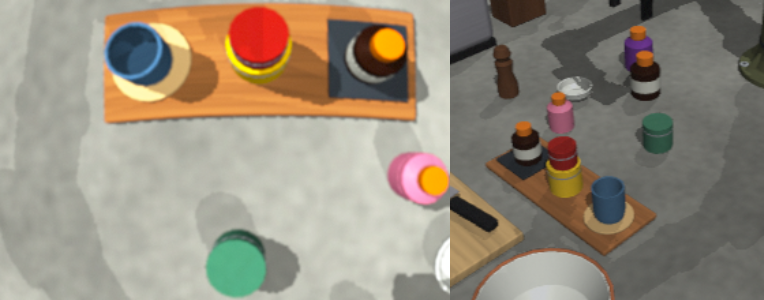

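All four objects are upright and in place, with red squarely on yellow, and the bystanders haven't moved. Handing in.

```bash
python3 -c "
from cell import env
print(env.sign_off())"
```

```text
the job is handed in; nothing more can be done
None
```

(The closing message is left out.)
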